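Roll the rolling pin back to its strip on the fudge slab

TASK

Clear the near half of the marble fudge slab: with the fingertips on top of the wooden rolling pin, roll it away from you until it lies still on the dark steel strip let into the slab, parallel to the strip. The pin must roll, not be dragged; do not grip it, lift it or shove it from behind low down, leave the tin and the wrapped bar beyond the strip where they are, and do not bump the open carton.

Things in the scene. Friction and masses are not known exactly. Their poses are not given: they have to be found in the camera images.
- rolling_pin: wooden rolling pin lying on the slab: cylinder 60 mm in diameter, 150 mm long, plus slim handles (248 mm over all), about 0.4 kg. Origin on its axis at mid-length, 42 mm above the worktop; its top is at 72 mm. y is its axis; x and z turn as it rolls (z up at first). Slight rolling resistance. A fingertip on its top moves twice as far as the pin, so it takes several short strokes.
- slab: marble slab fixed to the worktop, 240 x 300 x 12 mm. Origin at the centre of its underside, on the worktop. Its x axis points away from the robot, across the strip, its y axis along the strip.
- strip (a point): middle of the dark grey steel strip, 20 mm wide, flush in the slab's top (12 mm above the worktop), across the slab's 300 mm width, 8 mm beyond the slab's centre. Same axes as the slab: x is the direction of rolling, y runs along the strip. At first the pin lies 55 to 100 mm on its -x side, nearly parallel.
- mint_tin: flat mint tin 60 x 90 x 22 mm, lying on the slab beyond the strip; leave alone. Origin at the centre of its underside.
- candy_bar: wrapped bar 52 x 145 x 14 mm, lying on the slab beyond the strip; leave alone. Origin at the centre of its underside.
- carton: open carton of wrapped bars, 105 x 165 x 66 mm, on the worktop left of the slab; leave alone. Origin at the centre of its underside.

How it is judged:
By the outcome, as a careful person would: the job done as asked, in the order asked, and still so for the second after the job is handed in, with the robot touching nothing.
It also fails if it takes over 61 s, if anything falls off the work surface, if the arm or the gripper's body presses on something with over 40 N, if the wrist force passes 120 N, or if a joint passes its speed limit or range.

ROBOT

A 6-joint arm with a two-finger parallel gripper is mounted at the origin on a cart in front of the work surface, level with it; the furniture and walls round the work are solid. World frame = base frame: x ahead of the robot, y to its left, z up, the work surface at z = 0. Lengths are in m, angles in degrees, forces in N, time in s.
With the tool pointing down it reaches from about 0.35 to 0.875 m from the base axis. Payload 4.2 kg.
Tool frame: the origin (TCP) lies midway between the tips of the shut fingers; the grasp point (between the pads) lies 19 mm behind it; z points along the fingers, y is the line along which they close (so a half turn about z gives the same grasp; the last joint's range is limited). The gripper opens to 87 mm and grips with 3 to 60 N. Pads are 19 mm wide; open, the fingers measure 117 mm over their backs; the gripper's body (75 mm by 190 mm) begins 51 mm behind the grasp point.
Start: joints at [82.999, 22.042, 0.453, 0, -68.411, -14.817], TCP at [0.232, 0.58, 0.223] pointing down, gripper open.
Joint ranges: [-179.83, 179.83], [-69.29, 118.12], [-61.27, 80.66], [-181.25, 117.63], [-171.15, -9.14], [-177.46, 177.46]. Speed limits (degrees/s): [159.86, 159.86, 180, 180, 180, 180].

INTERFACE

Orientations are given as a 3x3 rotation matrix whose columns are the frame's x, y, z axes.
In Python, from station import r, cams gives the robot as it stands.
- The arm moves only by the tool play_rows, never from a script. Its argument "commands" is text: rows parted by semicolons, each of 6 numbers parted by spaces: the shift along the world's x, y, z normalised to -1 to 1, where 1 is 30 mm, then the turn, a rotation vector about the world's x, y, z normalised to -1 to 1, where 1 is 0.15 rad. A call has 1 to 20 rows; each row shifts and turns the commanded pose from where the row before left it; what a row does not reach is not made up. A row lasts 1/10 s, in which the tool goes at most 50 mm and 8.59 degrees, less where a joint would pass 70% of its speed; a pose out of reach is approached as far as the arm can. A call with a number of a shift or a turn outside -1 to 1 is refused whole. A call with a gripper value outside its range is refused whole. "grip" is the finger opening in mm, from 0 to 87, set as the call begins (left out, the last holds). The fingers move at their own pace and stop on an object; the grip force is fixed at half the most. Time passes only in rows, so rows that do not move let the fingers close. It gives the time, the measured TCP pose, the force, the opening and the grip force at its end, in the units of the state.
- r.sense(): the state, without advancing time (a new reading comes with each control period).
- cams.capture(name): name is "side" or "top"; returns (picture, depth): 480x640x3 uint8, blue, green, red; 480x640 float32, m along the optical axis (not along the pixel's ray), 0 where there is no reading.
- cams.camera_info(name): a dict with "mtx" (3x3 intrinsics, pixels), "k1" (the pictures are not rectified: a ray, as slopes to the right and down, at radius r is drawn at 1 + k1 r^2 times it, then the intrinsics apply), "R" (3x3) and "t" (3): a world point X has camera coordinates R X + t. Camera axes: x right, y down, z forward; pixel columns grow to the right and rows downward; lengths in m; the calibration is good to about 2 mm. A picture is of the moment at which its call begins. camera_info takes no time and is no camera call.
- r.finish_job(): hands the job in; it is judged then, once.
The state is a dict: "time_s": time; "joints": joint angles; "joint_velocities": joint speeds; "effort": joint torques, N m; "tcp_pos": TCP position; "ee_rot": TCP orientation; "wrist_force": force on the tool from outside, world axes, zero at the start; "moment": the same for the moment, N m; "gripper_width": opening from 0.0 (shut) to 1.0 (fully open); "gripper_force": force on a finger pad.
Only numpy, scipy, OpenCV 4.12 (cv2) and the standard library are available. Lean on these libraries where they do the work, as an engineer would, in place of code of your own. Each camera call takes 0.05 s, during which the arm holds its last target. There are 200 camera calls.

## Working session

There is one attempt and no reset: what is moved stays moved. The work goes in short steps, Python scripts to look and compute and a tool call to move; the robot and the scene stay as the last step left them, time stands still between calls to the robot, and variables do not carry over. Pictures are saved under pics/ and viewed, at most 10 in all, crops included, and the job is handed in when it is done.

Besides the shell and the picture viewer there is one more tool, called after ">>>" as a command line: name --argument value ..., lists and objects as JSON in quotes. play_rows: Moves the arm, as the interface text tells. Scaled input: -1 to 1 covers 30 mm each way for a shift and 0.15 rad each way for a turn. Its arguments: {"type":"object","properties":{"commands":{"type":"string"},"grip":{"type":"number"}},"required":["commands"]}

```bash
mkdir -p pics; cat > h.py <<'E'
import numpy as np, cv2
from station import r, cams
def ray(name,uv,z):
    i=cams.camera_info(name);K=np.array(i["mtx"],float);k=i["k1"];R=np.array(i["R"]);t=np.array(i["t"]).ravel()
    uv=np.array(uv,float).reshape(-1,1,2)
    n=cv2.undistortPoints(uv,K,np.array([k,0,0,0.]),None,None).reshape(-1,2)
    d=np.c_[n,np.ones(len(n))]@R; c=-R.T@t
    return c+d*((z-c[2])/d[:,2])[:,None]
E
python3 - <<'E'
from h import *
for n in("top","side"):
    p,d=cams.capture(n); cv2.imwrite(f"pics/{n}0.png",p); np.save(f"pics/{n}0.npy",d)
    i=cams.camera_info(n); print(n,-np.array(i["R"]).T@np.array(i["t"]).ravel())
s=r.sense();print(s["tcp_pos"],s["ee_rot"],s["time_s"])
E
```

```text
top [ 0.39644253 -0.09953637  1.0225525 ]
side [0.43304127 0.79833702 0.6953045 ]
[0.23211138 0.57971426 0.22157559] [[ 9.28282789e-01 -3.71874555e-01 -6.15926172e-04]
 [-3.71875046e-01 -9.28280940e-01 -1.85640260e-03]
 [ 1.18596364e-04  1.95231416e-03 -9.99998087e-01]] 0.1
```

View pics/top0.png

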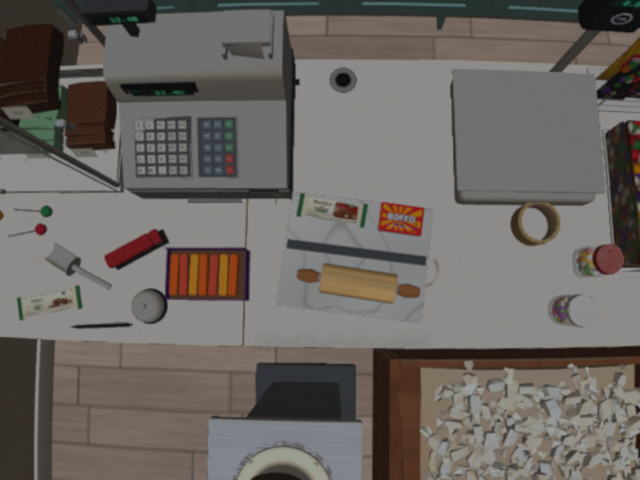

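View pics/side0.png

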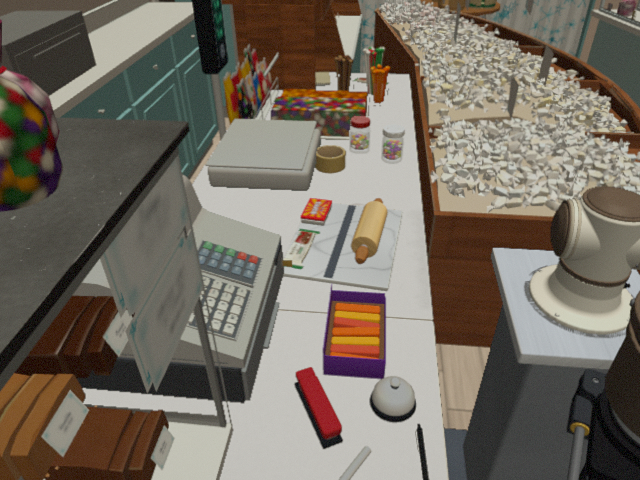

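The top view shows the pin from about (300,275) to (418,291), the strip from (287,244) to (425,261), and the bar and tin above the strip. The carton is at (207,274). The side view agrees. Next I'll measure these.

```bash
cat >> h.py <<'E'
def measure(p,name="top"):
    """pin body rect + strip rect in world, from the top picture"""
    hsv=cv2.cvtColor(p,cv2.COLOR_BGR2HSV); roi=np.zeros(p.shape[:2],np.uint8); roi[185:325,275:440]=255
    out={}
    for k,lo,hi,z in(("pin",(8,60,60),(30,255,255),.042),("strip",(0,0,40),(180,70,115),.012)):
        m=cv2.inRange(hsv,lo,hi)&roi
        if k=="pin": m[:236]=0
        if k=="strip":
            m=cv2.morphologyEx(m,cv2.MORPH_OPEN,np.ones((3,3)))
        c=max(cv2.findContours(m,0,2)[0],key=cv2.contourArea)
        (rc,wh,a)=cv2.minAreaRect(c); b=cv2.boxPoints((rc,wh,a))
        e=[(b[i]+b[(i+1)%4])/2 for i in range(4)]
        pr=max([(e[0],e[2]),(e[1],e[3])],key=lambda q:np.linalg.norm(q[0]-q[1]))
        w=ray(name,pr,z); w=w[np.argsort(w[:,1])]; d=w[1]-w[0]
        out[k]=(w.mean(0),np.degrees(np.arctan2(-d[0],d[1])),np.linalg.norm(d))
        print(k,"ctr",w.mean(0).round(4),"axis deg",out[k][1].round(2),"len",out[k][2].round(4),"px",rc,wh)
    s,a=out["strip"][0],np.radians(out["strip"][1]); u=np.array([np.cos(a),np.sin(a)]); v=np.array([-u[1],u[0]])
    dd=(out["pin"][0]-s)[:2]; print("pin in strip frame x,y",(dd@u).round(4),(dd@v).round(4),"rel yaw",(out["pin"][1]-out["strip"][1]).round(2))
    return out
E
python3 - <<'E'
from h import *
p=cv2.imread("pics/top0.png"); measure(p)
d=np.load("pics/top0.npy"); i=cams.camera_info("top");print(i["mtx"],i["k1"])
print("slab corners",ray("top",[(290,194),(432,208),(420,320),(279,306)],.012).round(3))
print("carton",ray("top",[(167,249),(249,249),(247,300),(167,300)],.066).round(3))
print("reg front right", ray("top",[(290,195)],.1).round(3))
cv2.imwrite("pics/c.png",cv2.resize(p[180:330,265:445],None,fx=4,fy=4))
E
```

```text
pin ctr [ 0.4268 -0.169   0.042 ] axis deg -8.24 len 0.2002 px (369.67919921875, 284.83526611328125) (99.97760009765625, 29.11895179748535)
strip ctr [ 0.4959 -0.1426  0.012 ] axis deg -6.73 len 0.2943 px (356.07598876953125, 251.89794921875) (141.27723693847656, 11.048270225524902)
pin in strip frame x,y -0.0655 -0.0344 rel yaw -1.51
[[487.55172229   0.         323.00197291]
 [  0.         487.55172229 234.29723235]
 [  0.           0.           1.        ]] -0.11771052313224273
slab corners [[ 0.618 -0.003  0.012]
 [ 0.59  -0.303  0.012]
 [ 0.357 -0.275  0.012]
 [ 0.382  0.015  0.012]]
carton [[0.493 0.239 0.066]
 [0.494 0.072 0.066]
 [0.394 0.073 0.066]
 [0.391 0.234 0.066]]
reg front right [[ 0.597 -0.011  0.1  ]]
```

View pics/c.png

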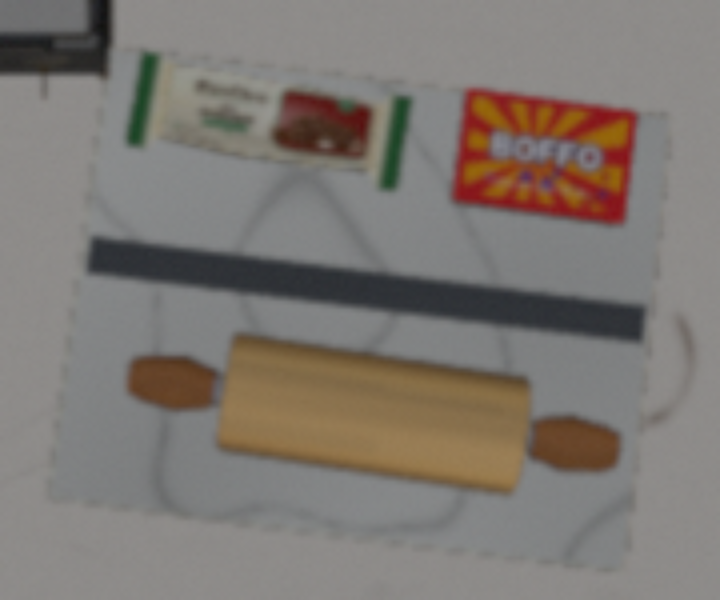

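```bash
sed -i 's/(8,60,60),(30,255,255)/(0,75,40),(30,255,255)/; /m\[:236\]=0/d' h.py
python3 - <<'E'
from h import *
p=cv2.imread("pics/top0.png"); o=measure(p)
w=ray("top",[(321.75,278.25),(395.25,288.75)],.045);print("body by eye",w.mean(0).round(4),np.linalg.norm(w[1]-w[0]).round(3))
print("joint lims J6 ok; tool y angle", np.degrees(np.arctan2(*(-np.array(r.sense()["ee_rot"])[:2,1])[::-1])).round(2))
E
```

```text
pin ctr [ 0.4302 -0.146   0.042 ] axis deg -8.31 len 0.1531 px (358.2193603515625, 283.0896911621094) (76.48021697998047, 28.74321174621582)
strip ctr [ 0.4959 -0.1426  0.012 ] axis deg -6.73 len 0.2943 px (356.07598876953125, 251.89794921875) (141.27723693847656, 11.048270225524902)
pin in strip frame x,y -0.0648 -0.0112 rel yaw -1.58
body by eye [ 0.4293 -0.1465  0.045 ] 0.148
joint lims J6 ok; tool y angle 68.17
```

>>> play_rows --commands "0.3 -0.95 0 0 0 0.1; 0.3 -0.95 0 0 0 0.1; 0.3 -0.95 0 0 0 0.1; 0.3 -0.95 0 0 0 0.1; 0.3 -0.95 0 0 0 0.1; 0.3 -0.95 0 0 0 0.1; 0.3 -0.95 0 0 0 0.1; 0.3 -0.95 0 0 0 0.1; 0.3 -0.95 0 0 0 0.1; 0.3 -0.95 0 0 0 0.1; 0.3 -0.95 0 0 0 0.1; 0.3 -0.95 0 0 0 0.1; 0.3 -0.95 0 0 0 0.1; 0.3 -0.95 0 0 0 0.1; 0.3 -0.95 0 0 0 0.07; 0.3 -0.95 0 0 0 0; 0.3 -0.95 0 0 0 0; 0.3 -0.95 0 0 0 0; 0.3 -0.95 0 0 0 0; 0.3 -0.95 0 0 0 0" --grip 87

```text
time_s: 2.1
tcp_pos: [0.4121, 0.009, 0.2224]
ee_rot: [[0.987, -0.16, -0.0], [-0.16, -0.987, 0.0], [-0.0, -0.0, -1.0]]
wrist_force: [0.6, -0.4, 0.7]
gripper_width: 1.001
gripper_force: 0.0
```

>>> play_rows --commands "0.05 -0.85 -0.4 0 0 0; 0.05 -0.85 -0.5 0 0 0; 0.05 -0.85 -0.5 0 0 0; 0.05 -0.85 -0.5 0 0 0; 0.05 -0.85 -0.5 0 0 0; 0.05 -0.85 -0.5 0 0 0; 0 0 -0.5 0 0 0; 0 0 -0.3 0 0 0; 0 0 0 0 0 0; 0 0 0 0 0 0"

```text
time_s: 3.1
tcp_pos: [0.4216, -0.1425, 0.1119]
ee_rot: [[0.987, -0.159, 0.0], [-0.159, -0.987, -0.0], [0.0, 0.0, -1.0]]
wrist_force: [0.4, 0.7, -0.7]
gripper_width: 0.998
gripper_force: 0.0
```

```bash
python3 - <<'E'
from h import *
p,d=cams.capture("side"); cv2.imwrite("pics/s1.png",cv2.resize(p[130:330,240:480],None,fx=3,fy=3))
s=r.sense();R=np.array(s["ee_rot"]);print(s["tcp_pos"],90-np.degrees(np.arctan2(R[0,1],R[1,1]))%180, np.degrees(np.arctan2(-R[1,1],-R[0,1]))-90,s["wrist_force"])
E
```

```text
[ 0.42181183 -0.14241874  0.11218913] 80.88325077252412 -9.116749227475893 [ 0.81795652 -0.45631959  0.35253146]
```

View pics/s1.png

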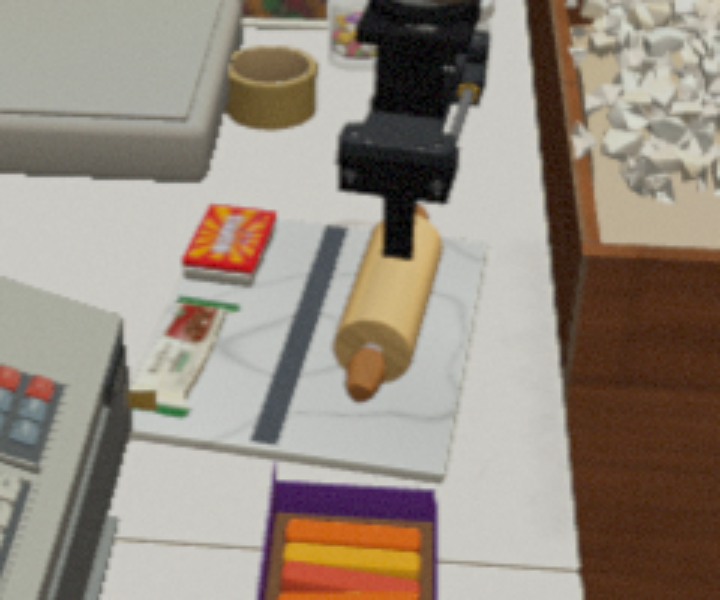

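The fingers (crop (398,250)) hang above the pin, and both line up along its axis. I'll lower until they touch.

>>> play_rows --commands "0 -0.07 -0.4 0 0 0.1; 0 0 -0.4 0 0 0; 0 0 -0.3 0 0 0; 0 0 -0.15 0 0 0; 0 0 -0.05 0 0 0; 0 0 -0.02 0 0 0; 0 0 0 0 0 0"

```text
time_s: 3.85
tcp_pos: [0.4217, -0.1448, 0.0724]
ee_rot: [[0.99, -0.145, 0.001], [-0.145, -0.99, -0.0], [0.001, -0.0, -1.0]]
wrist_force: [-0.5, -0.9, 0.7]
gripper_width: 1.0
gripper_force: 0.0
```

>>> play_rows --commands "0 0 -0.03 0 0 0; 0 0 -0.03 0 0 0; 0 0 0 0 0 0"

```text
time_s: 4.15
tcp_pos: [0.4236, -0.1451, 0.072]
ee_rot: [[0.99, -0.144, 0.005], [-0.144, -0.99, -0.001], [0.005, 0.0, -1.0]]
wrist_force: [-0.7, -0.2, 8.8]
gripper_width: 1.005
gripper_force: 4.1
```

>>> play_rows --commands "0.05 -0.007 -0.01 0 0 0; 0.1 -0.014 0 0 0 0.01; 0.1 -0.014 0 0 0 0.01; 0.1 -0.014 0 0 0 0.01; 0.1 -0.014 0 0 0 0.01; 0.1 -0.014 0 0 0 0.01; 0.1 -0.014 0 0 0 0.01; 0.1 -0.014 0 0 0 0.01; 0.1 -0.014 0 0 0 0.01; 0.1 -0.014 0 0 0 0.01; 0.05 -0.007 0 0 0 0.0; 0 0 0 0 0 0; 0 0 0 0 0 0"

```text
time_s: 5.45
tcp_pos: [0.4541, -0.1495, 0.0722]
ee_rot: [[0.991, -0.131, 0.006], [-0.131, -0.991, -0.001], [0.007, 0.0, -1.0]]
wrist_force: [0.5, -0.1, 10.2]
gripper_width: 0.996
gripper_force: 5.0
```

```bash
python3 - <<'E'
from h import *
p,d=cams.capture("side"); cv2.imwrite("pics/s2.png",cv2.resize(p[130:330,240:480],None,fx=3,fy=3))
p,d=cams.capture("top"); cv2.imwrite("pics/t2.png",p)
measure(p)
E
```

```text
pin ctr [ 0.4843 -0.1788  0.042 ] axis deg 89.93 len 0.1113 px (374.5, 256.5) (55.0, 55.0)
strip ctr [ 0.4516 -0.1313  0.012 ] axis deg -0.42 len 0.3126 px (350.44061279296875, 273.0657043457031) (150.6957244873047, 46.04360580444336)
pin in strip frame x,y 0.0331 -0.0473 rel yaw 90.35
```

>>> play_rows --commands "0 0 0.1 0 0 0; 0 0 0.3 0 0 0; -0.27 0.035 0 0 0 0; -0.27 0.035 0 0 0 0; 0 0 0 0 0 0; 0 0 -0.25 0 0 0; 0 0 -0.1 0 0 0; 0 0 -0.05 0 0 0; 0 0 0 0 0 0"

```text
time_s: 6.45
tcp_pos: [0.4378, -0.1473, 0.0715]
ee_rot: [[0.992, -0.13, 0.005], [-0.13, -0.992, -0.001], [0.005, 0.001, -1.0]]
wrist_force: [-0.8, 0.0, 11.7]
gripper_width: 0.998
gripper_force: 5.9
```

>>> play_rows --commands "0.05 -0.007 0 0 0 0; 0.1 -0.013 0 0 0 0.01; 0.1 -0.013 0 0 0 0.01; 0.1 -0.013 0 0 0 0.01; 0.1 -0.013 0 0 0 0.01; 0.1 -0.013 0 0 0 0.01; 0.1 -0.013 0 0 0 0.01; 0.1 -0.013 0 0 0 0.01; 0.1 -0.013 0 0 0 0.01; 0.1 -0.013 0 0 0 0.01; 0.05 -0.007 0 0 0 0.0; 0 0 0 0 0 0; 0 0 0 0 0 0"

```text
time_s: 7.75
tcp_pos: [0.4687, -0.1514, 0.0722]
ee_rot: [[0.993, -0.118, 0.007], [-0.118, -0.993, -0.001], [0.007, 0.0, -1.0]]
wrist_force: [-0.2, -0.3, 13.7]
gripper_width: 1.001
gripper_force: 6.6
```

>>> play_rows --commands "0 0 0.1 0 0 0; 0 0 0.4 0 0 0; 0 0 1 0 0 0; 0 0 1 0 0 0; -0.2 0.5 1 0 0 0; -0.1 1 0.5 0 0 0; -0.1 1 0 0 0 0; -0.1 1 0 0 0 0; -0.1 1 0 0 0 0; 0 1 0 0 0 0; 0 1 0 0 0 0; 0 0.5 0 0 0 0; 0 0 0 0 0 0"

```text
time_s: 9.05
tcp_pos: [0.4469, 0.0606, 0.1891]
ee_rot: [[0.993, -0.115, -0.001], [-0.115, -0.993, -0.0], [-0.001, 0.001, -1.0]]
wrist_force: [-0.1, -0.3, -0.3]
gripper_width: 1.002
gripper_force: 0.0
```

```bash
python3 - <<'E'
from h import *
p,d=cams.capture("top"); cv2.imwrite("pics/t3.png",p[150:350,240:480])
measure(p)
E
```

```text
pin ctr [ 0.4628 -0.1503  0.042 ] axis deg -7.28 len 0.1536 px (360.40673828125, 266.8509216308594) (76.42903900146484, 28.959264755249023)
strip ctr [ 0.4896 -0.1206  0.012 ] axis deg 14.3 len 0.3269 px (345.0688781738281, 254.79611206054688) (57.806583404541016, 156.65499877929688)
pin in strip frame x,y -0.0333 -0.0222 rel yaw -21.58
```

View pics/t3.png

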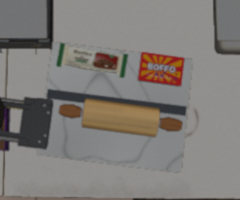

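The pin is at crop (121,117), lying straight, with the strip just beyond it. It has rolled 33 mm and 32 mm remain, so I need two more strokes.

>>> play_rows --commands "0 -0.8 0 0 0 -0.04; 0 -1 0 0 0 -0.03; 0.07 -1 0 0 0 0; 0.1 -1 0 0 0 0; 0.1 -1 0 0 0 0; 0 -1 0 0 0 0; 0 -0.8 -0.3 0 0 0; 0 -0.3 -0.7 0 0 0; 0 -0.08 -0.9 0 0 0; 0 0 -0.8 0 0 0; 0 0 -0.6 0 0 0; 0 0 -0.3 0 0 0; 0 0 -0.1 0 0 0; 0 0 0 0 0 0; 0 0 0 0 0 0"

```text
time_s: 10.6
tcp_pos: [0.4558, -0.1504, 0.0797]
ee_rot: [[0.992, -0.128, 0.002], [-0.128, -0.992, -0.0], [0.002, -0.0, -1.0]]
wrist_force: [0.2, 0.3, -0.2]
gripper_width: 1.001
gripper_force: 0.0
```

>>> play_rows --commands "0 0.05 -0.15 0 0 0; 0 0 -0.1 0 0 0; 0 0 -0.04 0 0 0; 0 0 0 0 0 0"

```text
time_s: 11.0
tcp_pos: [0.4578, -0.1489, 0.0721]
ee_rot: [[0.992, -0.127, 0.006], [-0.127, -0.992, -0.001], [0.006, 0.0, -1.0]]
wrist_force: [0.0, -0.4, 7.9]
gripper_width: 1.002
gripper_force: 4.3
```

>>> play_rows --commands "0.05 -0.007 -0.02 0 0 0; 0.1 -0.012 -0.01 0 0 0.01; 0.1 -0.012 0 0 0 0.01; 0.1 -0.012 0 0 0 0.01; 0.1 -0.012 0 0 0 0.01; 0.1 -0.012 0 0 0 0.01; 0.1 -0.012 0 0 0 0.01; 0.1 -0.012 0 0 0 0.01; 0.1 -0.012 0 0 0 0.01; 0.1 -0.012 0 0 0 0.01; 0.05 -0.007 0 0 0 0.0; 0 0 0 0 0 0; 0 0 0 0 0 0; 0 0 0.1 0 0 0; 0 0 0.3 0 0 0; -0.26 0.03 0 0 0 0; -0.26 0.03 0 0 0 0; 0 0 0 0 0 0; 0 0 -0.15 0 0 0"

```text
time_s: 12.9
tcp_pos: [0.4695, -0.1507, 0.0769]
ee_rot: [[0.993, -0.115, 0.001], [-0.115, -0.993, -0.0], [0.001, 0.0, -1.0]]
wrist_force: [0.6, -0.4, -0.2]
gripper_width: 1.002
gripper_force: 0.0
```

>>> play_rows --commands "0 0 -0.15 0 0 0; 0 0 -0.07 0 0 0; 0 0 -0.02 0 0 0; 0 0 0 0 0 0"

```text
time_s: 13.3
tcp_pos: [0.4732, -0.1511, 0.072]
ee_rot: [[0.994, -0.113, 0.007], [-0.113, -0.994, -0.001], [0.007, 0.001, -1.0]]
wrist_force: [-0.1, -0.1, 13.0]
gripper_width: 1.004
gripper_force: 6.5
```

>>> play_rows --commands "0.05 -0.006 0 0 0 0; 0.1 -0.012 0 0 0 0.0; 0.1 -0.012 0 0 0 0.0; 0.1 -0.012 0 0 0 0.0; 0.1 -0.012 0 0 0 0.0; 0.1 -0.012 0 0 0 0.0; 0.1 -0.012 0 0 0 0.0; 0.1 -0.012 0 0 0 0.0; 0.1 -0.012 0 0 0 0.0; 0.05 -0.007 0 0 0 0; 0 0 0 0 0 0; 0 0 0 0 0 0; 0 0 0.1 0 0 0; 0 0 0.4 0 0 0; 0 0 1 0 0 0; 0 0 1 0 0 0; 0 0.5 1 0 0 0; -0.2 1 0.5 0 0 0; -0.2 1 0 0 0 0; -0.2 1 0 0 0 0"

```text
time_s: 15.3
tcp_pos: [0.4783, -0.0481, 0.1903]
ee_rot: [[0.993, -0.116, 0.001], [-0.116, -0.993, 0.0], [0.001, -0.0, -1.0]]
wrist_force: [-0.4, -0.7, -0.1]
gripper_width: 0.999
gripper_force: 0.0
```

>>> play_rows --commands "-0.2 1 0 0 0 0; 0 1 0 0 0 0; 0 1 0 0 0 0; 0 0.5 0 0 0 0; 0 0 0 0 0 0; 0 0 0 0 0 0"

```text
time_s: 15.9
tcp_pos: [0.4722, 0.056, 0.1894]
ee_rot: [[0.993, -0.114, -0.001], [-0.114, -0.993, -0.0], [-0.001, 0.0, -1.0]]
wrist_force: [0.8, 0.4, -0.1]
gripper_width: 1.003
gripper_force: 0.0
```

```bash
python3 - <<'E'
from h import *
p,d=cams.capture("top"); cv2.imwrite("pics/t4.png",cv2.resize(p[170:340,270:450],None,fx=3,fy=3))
o=measure(p); d=(o["pin"][0]-[.4959,-.1426,0])[:2]; print("x to strip",d@[.993,-.117],"rel",o["pin"][1]+6.73)
print(r.sense()["tcp_pos"],r.sense()["time_s"])
E
```

```text
pin ctr [ 0.4922 -0.1539  0.042 ] axis deg -6.67 len 0.1531 px (362.2076721191406, 252.33847045898438) (75.90925598144531, 28.652023315429688)
strip ctr [ 4.853e-01 -1.000e-04  1.200e-02] axis deg -88.82 len 0.1067 px (287.5, 256.5) (51.0, 25.0)
pin in strip frame x,y 0.1539 0.0037 rel yaw 82.15
x to strip -0.0023845871497392705 rel 0.06109529410863512
[0.4722945  0.05559329 0.18944606] 15.95
```

View pics/t4.png

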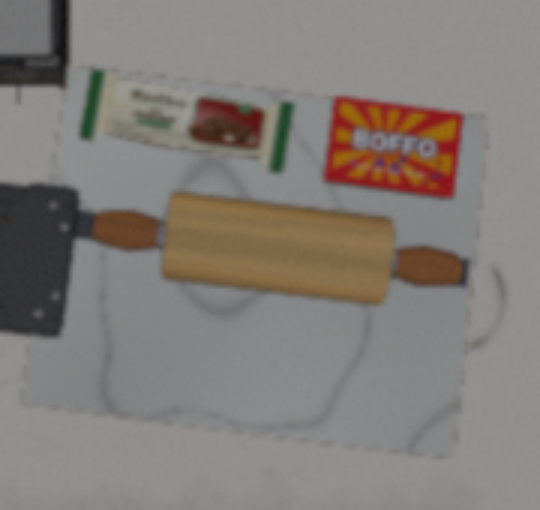

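The pin now lies along the strip, whose dark ends show at crop (85,225) and (465,270). It is 2.4 mm short of the strip's centre line and 0.1° off parallel; the bar and tin haven't moved. I'll check that it is still, then hand in.

>>> play_rows --commands "0 0 0.5 0 0 0; 0 0 0 0 0 0; 0 0 0 0 0 0; 0 0 0 0 0 0; 0 0 0 0 0 0; 0 0 0 0 0 0"

```text
time_s: 16.55
tcp_pos: [0.4724, 0.0559, 0.2041]
ee_rot: [[0.993, -0.115, -0.001], [-0.115, -0.993, -0.0], [-0.001, 0.0, -1.0]]
wrist_force: [-0.5, -1.1, -0.1]
gripper_width: 1.002
gripper_force: 0.0
```

```bash
python3 - <<'E'
from h import *
p,d=cams.capture("top"); o=measure(p)
if abs(o["pin"][0][0]-.4922)<.001: print(r.finish_job())
E
```

```text
pin ctr [ 0.4922 -0.1539  0.042 ] axis deg -6.67 len 0.1531 px (362.2076721191406, 252.33847045898438) (75.90925598144531, 28.652023315429688)
strip ctr [ 4.863e-01 -1.000e-04  1.200e-02] axis deg -88.82 len 0.1088 px (287.5, 256.0) (52.0, 25.0)
pin in strip frame x,y 0.1539 0.0027 rel yaw 82.15
the job is handed in; nothing more can be done
None
```

I rolled the pin onto the steel strip in four top strokes and handed the job in at about 17 s: it lies still, about 2 mm short of the strip's centre line and parallel to within about 0.1°, and the tin, bar and carton were not touched.

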